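# Fetch the immersion oil from behind the stain jars

### The arm

A 7-joint arm with a two-finger parallel gripper is mounted at the origin on the work surface. World frame = base frame: x ahead of the robot, y to its left, z up, the work surface at z = 0. Lengths are in mm, angles in degrees, forces in N, time in s.
With the tool pointing down it reaches from about 425 to 950 mm from the base axis. Payload 4.7 kg.
Tool frame: the origin (TCP) lies at the very end of the fingers, on their centre line; the grasp point (between the pads) lies 19 mm behind it (ctrl.grip_depth is the z of the grasp point in the tool frame, in mm); z points along the fingers, y is the direction in which the jaws open and shut (so a half turn about z gives the same grasp; the last joint's range is limited). The gripper opens to 85 mm and grips with 20 to 120 N. Pads are 22 mm wide; open, the fingers measure 114 mm over their backs; the gripper's body (76 mm by 85 mm) begins 54 mm behind the grasp point. The pads swing forward as they close: fully open they stand 13 mm farther back than shut.
Start: joints at [-77.401, 26.849, -2.785, 87.806, 1.381, 65.374, -4.715], TCP at [166.17, 654.245, 231.335] pointing down, gripper open.
Joint ranges: [-148.3, 148.3], [-19.14, 114.17], [-79.39, 73.82], [5.75, 140.21], [-59.74, 239.74], [12.07, 113.84], [-152.46, 152.46]. Speed limits (degrees/s): [147.25, 147.25, 180, 180, 180, 180, 180].

### API

Orientations are given as [roll, pitch, yaw] about the fixed x, y, z axes, in that order (R = Rz(yaw) Ry(pitch) Rx(roll)).
In Python, from workcell import ctrl, get_image gives the robot as it stands.
- The arm moves only by the shell command python3 -m crank 'ROWS'. ROWS is JSON, a list of rows, each a list of 7 numbers: the shift along the tool's x, y, z in m, then the turn, a rotation vector about the tool's x, y, z in rad, then the gripper's target within -1 to 1 (fully open at 1, half-way at 0, shut at -1). In form: [[tx, ty, tz, ax, ay, az, jaw], ...]. A call has 1 to 20 rows; each row is the pose to reach, as a shift and turn from the pose commanded when the call began, along the tool's axes at that moment; what a row does not reach only later rows make up. A row lasts 1/8 s, in which the tool goes at most 62.5 mm and 10.7 degrees, less where a joint would pass 70% of its speed; a pose out of reach is approached as far as the arm can. A call with a gripper value outside its range is refused whole. The fingers move at their own pace and stop on an object; the grip force is fixed at half the most. Time passes only in rows, so rows that repeat a pose let the fingers close. It gives the time, the measured TCP pose, the force and the opening at its end, in the units of the state.
- ctrl.get_state(): the state, without advancing time (a new reading comes with each control period).
- get_image(name): name is "scene" or "top" or "wrist"; returns a dict with "pixels" (480x640x3 uint8, red, green, blue), "intrinsics" (3x3 intrinsics, pixels), "position" and "orientation" of the camera in the world; the wrist camera has in their place "tool_from_camera" (4x4, takes a point from camera to tool coordinates, whose origin is the TCP and whose axes are the flange's). Camera axes: x right, y down, z forward; pixel columns grow to the right and rows downward; lengths in mm; the calibration is good to about 2 mm. A picture is of the moment at which its call begins: read the wrist's pose just before it. There is no depth.
- ctrl.job_done(): hands the job in, once; it reports no verdict.
The state is a dict: "time_s": time; "qpos": joint angles; "qvel": joint speeds; "tau": joint torques, N m; "ee_pos": TCP position; "ee_rot": TCP orientation; "contact_force": force on the tool from outside, world axes, zero at the start; "wrist_torque": the same for the moment, N m; "grip_width": finger opening in mm.
Only numpy, scipy, OpenCV 4.12 (cv2) and the standard library are available. Lean on these libraries where they do the work, as an engineer would, in place of code of your own. Each camera call takes 0.05 s, during which the arm holds its last target.

### The job

The little brown bottle of immersion oil is hemmed in by the three stain jars on the steel tray. First set all three jars aside on the blue pad, then stand the oil bottle in the round drip dish, and finally put every jar back on the tray just where it stood at the start. Keep jars and oil upright all the while, and leave the white dropper bottle and the timer on the tray where they are.

Things in the scene. Friction and masses are not known exactly. Their poses are not given: they have to be found in the camera images.
- jar_green: Stain jar: upright straight white plastic cylinder 52 mm in diameter and 120 mm tall, with a green screw cap as wide as the jar (z 97 to 120 mm) and a green band round it; 0.14 to 0.28 kg, closed. At the start it stands on the tray. Origin at the centre of its underside, z up.
- jar_red: Stain jar: upright straight white plastic cylinder 52 mm in diameter and 120 mm tall, with a red screw cap as wide as the jar (z 97 to 120 mm) and a red band round it; 0.14 to 0.28 kg, closed. At the start it stands on the tray. Origin at the centre of its underside, z up.
- jar_blue: Stain jar: upright straight white plastic cylinder 52 mm in diameter and 120 mm tall, with a blue screw cap as wide as the jar (z 97 to 120 mm) and a blue band round it; 0.14 to 0.28 kg, closed. At the start it stands on the tray. Origin at the centre of its underside, z up.
- oil_bottle: Immersion oil: dark brown bottle, yellow label, black cap; body 34 mm in diameter up to z 45 mm, cap 22 mm wide from z 50 to 70 mm (top); 0.06 kg. Stands on the tray in the middle of the back row (far from the robot), a jar on its left, one on its right, one in front (robot side), each about 15 mm away; which jar is where varies. Origin at the centre of its underside, z up.
- tray: Fixed steel tray, 170 mm (its x) by 230 mm (its y), floor 3 mm thick, rim 12 mm high (its rolled edge reaches 15 mm). Its x axis points from the front edge to the back edge, roughly away from the robot; it may be turned by up to about 15 degrees. Origin at the centre of its underside.
- pad: Side area: fixed flat blue absorbent pad, 200 mm (its x) by 240 mm (its y), 3 mm thick, empty at the start, on the robot's left or right. Origin at the centre of its underside. The three jars fit on it side by side with room for the fingers.
- dish: Drip dish: fixed shallow round dark metal dish on the robot's other side from the pad, 88 mm across the outside, rim 12 mm high, flat floor 3 mm above the bench and about 80 mm across. Origin at the centre of its underside.
- white_bottle: Bystander: small white dropper bottle, 29 mm in diameter, 60 mm tall, on a front corner of the tray. Not to be moved. Origin at the centre of its underside.
- timer: Bystander: flat black timer 44 by 50 mm, 18 mm high, on the other front corner of the tray. Not to be moved. Origin at the centre of its underside.
Things that resemble listed ones, but are neither listed nor needed, are in the scene too. What is meant by the jar_blue is not yellow, and is the larger of those in its own colour.

How it is judged:
By the outcome, as a careful person would: the job done as asked, in the order asked, and still so for the second after the job is handed in, with the robot touching nothing.
It also fails if it takes over 147 s, if anything falls off the work surface, if the arm or the gripper's body presses on something with over 40 N, if the wrist force passes 120 N, or if a joint passes its speed limit or range.

## Working session

There is one attempt and no reset: what is moved stays moved. The work goes in short steps, Python scripts to look and compute and a shell command to move; the robot and the scene stay as the last step left them, time stands still between calls to the robot, and variables do not carry over. Pictures are saved under pics/ and viewed, and the job is handed in when it is done.

```bash
mkdir -p pics; ls; python3 - <<'E'
from workcell import ctrl, get_image
import cv2,json
s=ctrl.get_state(); print(s, ctrl.grip_depth)
for n in ["scene","top","wrist"]:
    im=get_image(n); cv2.imwrite(f"pics/{n}0.png",im["pixels"][:,:,::-1])
    print(n,{k:v for k,v in im.items() if k!="pixels"})
E
```

```text
pics
{'time_s': 0.0, 'qpos': array([-77.40019362,  26.89607153,  -2.78434529,  87.87492352,
         1.38083046,  65.3751388 ,  -4.71511297]), 'qvel': array([-0.07061129,  0.03277715,  0.01273033, -0.00470165, -0.05418406,
        0.03218268, -0.04776076]), 'tau': array([ 5.06281310e-05, -5.10313046e+01, -4.63024538e-02, -2.37712204e+01,
        1.07984093e-02,  7.58553680e-03, -5.03956599e-06]), 'ee_pos': array([166.06119116, 653.64000138, 230.26708644]), 'ee_rot': array([-1.79887502e+02,  4.18995557e-03,  1.65746562e+02]), 'contact_force': array([ 0.37104237, -0.76270823,  1.0213543 ]), 'wrist_torque': array([ 0.00887633, -0.00901746, -0.00810505]), 'grip_width': 85.3093531157462} -18.700000000000003
scene {'intrinsics': array([[515.66202638,   0.        , 322.67801926],
       [  0.        , 515.66202638, 224.16193018],
       [  0.        ,   0.        ,   1.        ]]), 'position': array([1030.49254308,  523.60803647,  631.95215985]), 'orientation': array([-132.47695609,    1.01483025,  139.2663471 ])}
top {'intrinsics': array([[526.30452997,   0.        , 321.38809339],
       [  0.        , 526.30452997, 238.07433047],
       [  0.        ,   0.        ,   1.        ]]), 'position': array([ 490.19903148,   15.91836026, 1244.28054942]), 'orientation': array([-175.02558193,    0.58124427,  -89.80006793])}
wrist {'intrinsics': array([[351.6952686 ,   0.        , 314.81381796],
       [  0.        , 351.6952686 , 246.85961319],
       [  0.        ,   0.        ,   1.        ]]), 'tool_from_camera': array([[ 6.76295738e-04, -9.45219640e-01, -3.26434334e-01,
         8.37787421e+01],
       [ 9.99999673e-01,  7.84155916e-04, -1.98827299e-04,
        -3.89403822e-01],
       [ 4.43910882e-04, -3.26434092e-01,  9.45219861e-01,
        -1.42067698e+02],
       [ 0.00000000e+00,  0.00000000e+00,  0.00000000e+00,
         1.00000000e+00]])}
```

View pics/scene0.png

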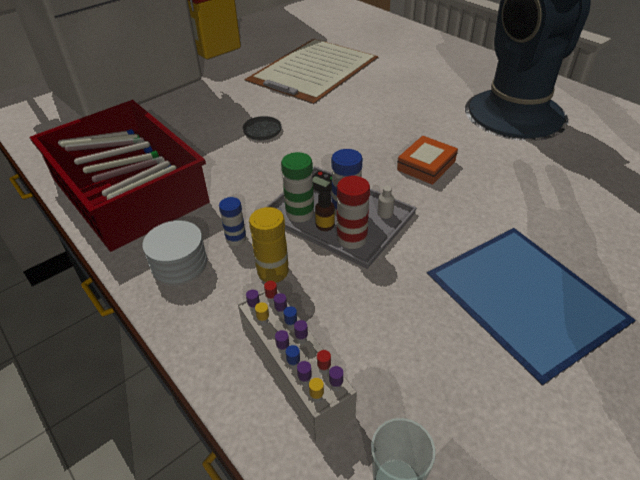

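View pics/top0.png

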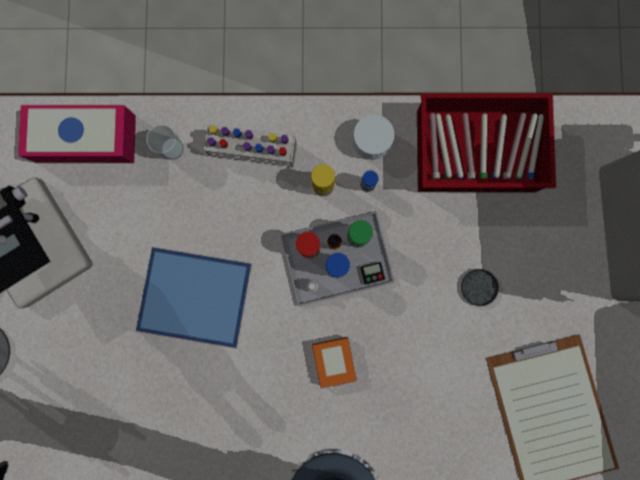

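View pics/wrist0.png

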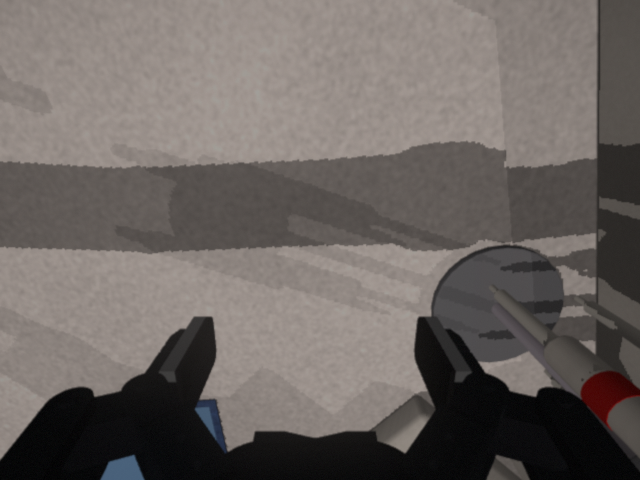

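The scene shows the red jar at the robot's left, the green at its right and the blue in front of the oil bottle. The pad is on the robot's left and the dish on its right. The small blue jar and the yellow jar behind the tray are decoys. I'll enlarge for precise pixels.

```bash
python3 - <<'E'
import cv2
t=cv2.imread("pics/top0.png")
c=t[195:315,270:410]; cv2.imwrite("pics/topcrop.png",cv2.resize(c,None,fx=5,fy=5,interpolation=cv2.INTER_CUBIC))
s=cv2.imread("pics/scene0.png")
c=s[135:275,260:420]; cv2.imwrite("pics/scenecrop.png",cv2.resize(c,None,fx=4,fy=4,interpolation=cv2.INTER_CUBIC))
E
```

```text
(no output)
```

View pics/topcrop.png

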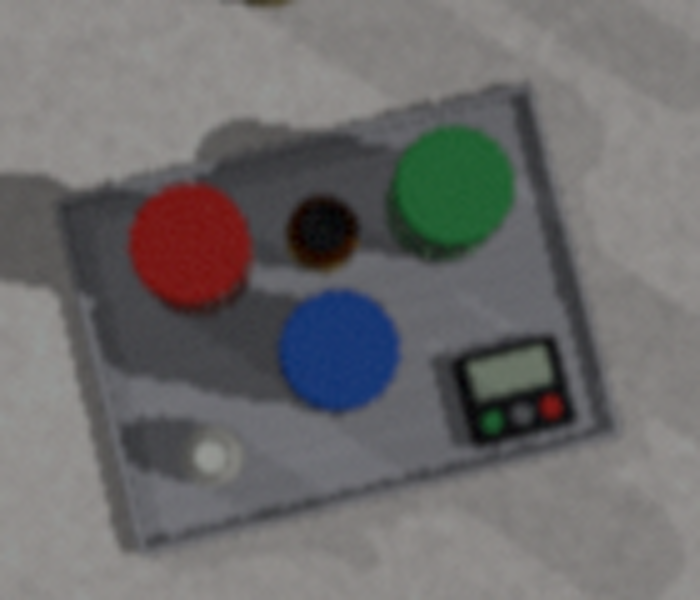

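View pics/scenecrop.png

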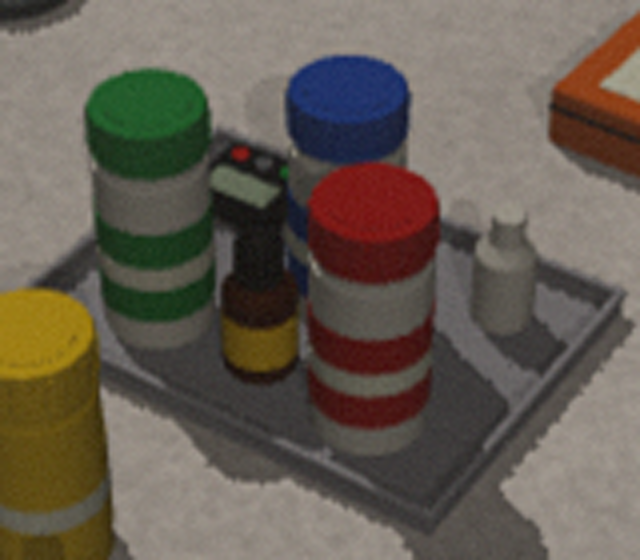

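```bash
cat > h.py <<'E'
import numpy as np, cv2, json
from scipy.spatial.transform import Rotation as R
from workcell import ctrl, get_image
CAM=dict(top=(526.30453,321.38809,238.07433,[490.19903148,15.91836026,1244.28054942],[-175.02558193,0.58124427,-89.80006793]),
 scene=(515.66202638,322.67801926,224.16193018,[1030.49254308,523.60803647,631.95215985],[-132.47695609,1.01483025,139.2663471]))
def ray(n,u,v):
    f,cx,cy,p,o=CAM[n]; d=R.from_euler('xyz',o,degrees=True).apply([(u-cx)/f,(v-cy)/f,1]); return np.array(p),d
def at(n,u,v,z):
    p,d=ray(n,u,v); return p+d*(z-p[2])/d[2]
def wray(st,T,K,u,v):
    Rt=R.from_euler('xyz',st["ee_rot"],degrees=True).as_matrix()
    d=np.array([(u-K[0,2])/K[0,0],(v-K[1,2])/K[1,1],1]); 
    return np.array(st["ee_pos"])+Rt@T[:3,3], Rt@(T[:3,:3]@d)
def wat(st,im,u,v,z):
    p,d=wray(st,im["tool_from_camera"],im["intrinsics"],u,v); return p+d*(z-p[2])/d[2]
E
python3 - <<'E'
from h import *
np.set_printoptions(precision=1,suppress=True)
c=lambda x,y,k,ox,oy:(ox+(x+.5)/k-.5,oy+(y+.5)/k-.5)
for n,x,y,z in [("red",191,244,123),("green",452,186,123),("blue",340,351,123),("oil",323,229,73),("white",210,456,63),("timer",516,391,21),("c_bl",62,200,15),("c_br",525,88,15),("c_fr",612,432,15),("c_fl",140,548,15)]:
    print(n,at("top",*c(x,y,5,270,195),z))
for n,x,y in [("red",374,207),("green",148,108),("blue",347,94)]: print("S",n,at("scene",*c(x,y,4,260,135),123))
for u,v in [(152,249),(250,263),(236,346),(138,330)]: print("pad",at("top",u,v,3))
print("dish",at("top",479.5,287,12))
print("yellow",at("top",323,178,120),"smallblue",at("top",370,180,80))
E
```

```text
red [576.3  56.6 123. ]
green [601.4 -54.9 123. ]
blue [530.7  -7.1 123. ]
oil [587.   -0.5  73. ]
white [485.8  49.8  63. ]
timer [516.2 -90.7  21. ]
c_bl [605.1 121.3  15. ]
c_br [658.6 -96.2  15. ]
c_fr [ 497.4 -135.8   15. ]
c_fl [443.   83.4  15. ]
S red [580.6  61.4 123. ]
S green [605.3 -51.3 123. ]
S blue [536.3  -2.5 123. ]
pad [571.2 430.4   3. ]
pad [538.7 197.2   3. ]
pad [345.3 227.    3. ]
pad [381.1 457.3   3. ]
dish [ 484.2 -339.1   12. ]
yellow [718.6  24.6 120. ] smallblue [722.4 -80.4  80. ]
```

```bash
cat >> h.py <<'E'
def shift(p0,yaw0,p1,yaw1):
    M=R.from_euler('xyz',[180,0,yaw0],degrees=True)
    d=M.inv().apply(np.array(p1,float)-np.array(p0,float))/1000
    print("shift",np.round(d,4),"az",round(np.radians(-(yaw1-yaw0)),4))
E
python3 - <<'E'
from h import *
shift([166.17,654.245,231.3],165.75,[570,0,270],103.8)
E
```

```text
shift [-0.5524 -0.5347 -0.0387] az 1.0812
```

```bash
python3 -m crank '[[-0.02,-0.02,-0.002,0,0,0.04,1],[-0.06,-0.058,-0.005,0,0,0.12,1],[-0.1,-0.097,-0.01,0,0,0.22,1],[-0.14,-0.135,-0.01,0,0,0.32,1],[-0.18,-0.174,-0.015,0,0,0.42,1],[-0.22,-0.213,-0.015,0,0,0.52,1],[-0.26,-0.252,-0.02,0,0,0.62,1],[-0.3,-0.291,-0.02,0,0,0.72,1],[-0.34,-0.329,-0.025,0,0,0.82,1],[-0.38,-0.368,-0.03,0,0,0.9,1],[-0.42,-0.407,-0.03,0,0,0.96,1],[-0.46,-0.446,-0.039,0,0,1.02,1],[-0.5,-0.484,-0.039,0,0,1.06,1],[-0.53,-0.514,-0.039,0,0,1.081,1],[-0.546,-0.53,-0.039,0,0,1.081,1],[-0.552,-0.535,-0.039,0,0,1.081,1],[-0.552,-0.535,-0.039,0,0,1.081,1],[-0.552,-0.535,-0.039,0,0,1.081,1]]'
python3 - <<'E'
from h import *
s=ctrl.get_state(); im=get_image("wrist"); cv2.imwrite("pics/w1.png",im["pixels"][:,:,::-1])
print(s["time_s"],s["ee_pos"],s["ee_rot"],s["qpos"])
import pickle; pickle.dump((s,{k:v for k,v in im.items()}),open("w1.pkl","wb"))
E
```

```text
time_s: 2.4
ee_pos: [569.0, 1.3, 270.1]
ee_rot: [-180.0, -0.1, 103.9]
contact_force: [-0.1, 0.8, -0.5]
grip_width: 85.3
2.4 [568.98005366   1.3082355  270.13183807] [-1.79978738e+02 -5.62209796e-02  1.03932399e+02] [-28.04920833  15.98619909  29.66175592 101.15553881  -8.6923946
  65.15354688  18.26356485]
```

View pics/w1.png

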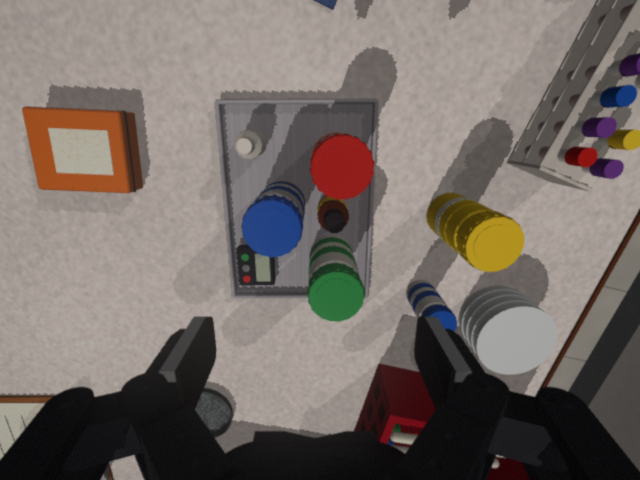

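```bash
python3 - <<'E'
import cv2
t=cv2.imread("pics/w1.png")
cv2.imwrite("pics/w1c.png",cv2.resize(t[90:330,205:405],None,fx=4,fy=4,interpolation=cv2.INTER_CUBIC)[:, :])
a=cv2.imread("pics/w1c.png"); cv2.imwrite("pics/w1a.png",cv2.resize(t[120:210,230:390],None,fx=5,fy=5,interpolation=cv2.INTER_CUBIC)); cv2.imwrite("pics/w1b.png",cv2.resize(t[170:330,230:390],None,fx=5,fy=5,interpolation=cv2.INTER_CUBIC)[:600] if 0 else cv2.resize(t[180:330,230:390],None,fx=4,fy=4,interpolation=cv2.INTER_CUBIC))
E
```

```text
(no output)
```

View pics/w1a.png

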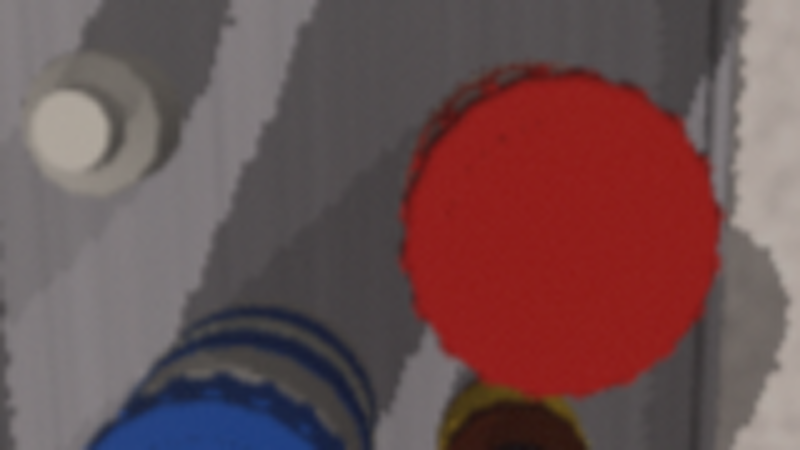

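View pics/w1b.png

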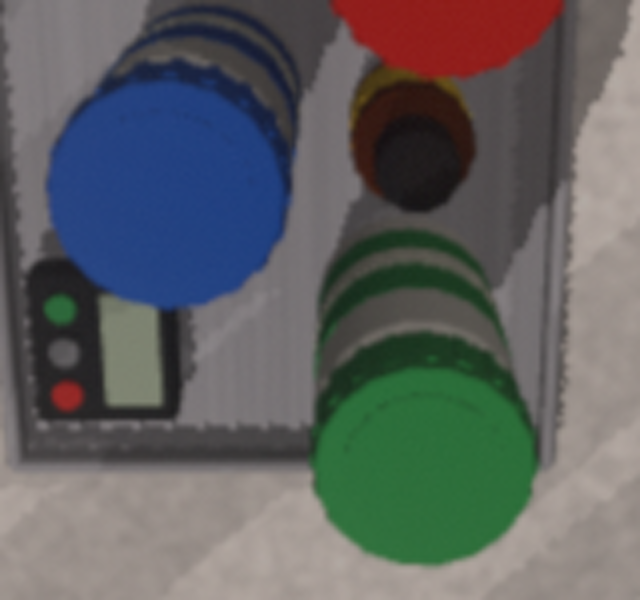

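```bash
python3 - <<'E'
from h import *
import pickle
np.set_printoptions(precision=1,suppress=True)
s,im=pickle.load(open("w1.pkl","rb"))
c=lambda x,y,k,ox,oy:(ox+(x+.5)/k-.5,oy+(y+.5)/k-.5)
for n,x,y,k,ox,oy,z in [("red",562,233,5,230,120,123),("blue",169,192,4,230,180,123),("green",425,465,4,230,180,123),("oil",417,163,4,230,180,73),("white",70,132,5,230,120,63)]:
    print(n,wat(s,im,*c(x,y,k,ox,oy),z))
for n,u,v in [("FL",218,101),("BL",377,101),("FR",235,295),("BR",368,295)]: print(n,wat(s,im,u,v,15))
print("dish?",wat(s,im,212,411,12))
E
```

```text
red [577.7  57.7 123. ]
blue [533.3  -6.3 123. ]
green [603.2 -55.7 123. ]
oil [588.9   0.6  73. ]
white [487.4  48.1  63. ]
FL [444.9  81.7  15. ]
BL [606.2 121.8  15. ]
FR [ 500.3 -136.5   15. ]
BR [662.2 -96.3  15. ]
dish? [ 499.3 -328.6   12. ]
```

```bash
python3 - <<'E'
from h import *
M=R.from_euler('xyz',[180,0,165.75],degrees=True)
print(np.array([166.17,654.245,231.335])+M.apply([-552,-535,-39]), 165.75-np.degrees(1.081))
P=[[*ctrl.get_state()["ee_pos"],ctrl.get_state()["ee_rot"][2]] for i in range(1)]
print(P)
shift([569.5,.5,270.2],103.85,[577.5,57.5,82],103.85)
E
```

```text
[ 5.69493450e+02 -1.70154445e-01  2.70335000e+02] 103.81326234635802
[[np.float64(569.0317714164995), np.float64(1.2616575185105787), np.float64(270.21007698655467), np.float64(103.93722570189651)]]
shift [0.0534 0.0214 0.1882] az -0.0
```

```bash
python3 -m crank '[[0.025,0.01,0.02,0,0,0,1],[0.053,0.0215,0.06,0,0,0,1],[0.053,0.0215,0.1,0,0,0,1],[0.053,0.0215,0.13,0,0,0,1],[0.053,0.0215,0.16,0,0,0,1],[0.053,0.0215,0.18,0,0,0,1],[0.053,0.0215,0.188,0,0,0,1],[0.053,0.0215,0.188,0,0,0,1]]'
python3 - <<'E'
from h import *
im=get_image("wrist"); cv2.imwrite("pics/w2.png",im["pixels"][:,:,::-1])
E
```

```text
time_s: 3.45
ee_pos: [577.5, 56.9, 82.3]
ee_rot: [-180.0, -0.0, 103.9]
contact_force: [0.6, -0.6, 0.8]
grip_width: 85.6
```

View pics/w2.png

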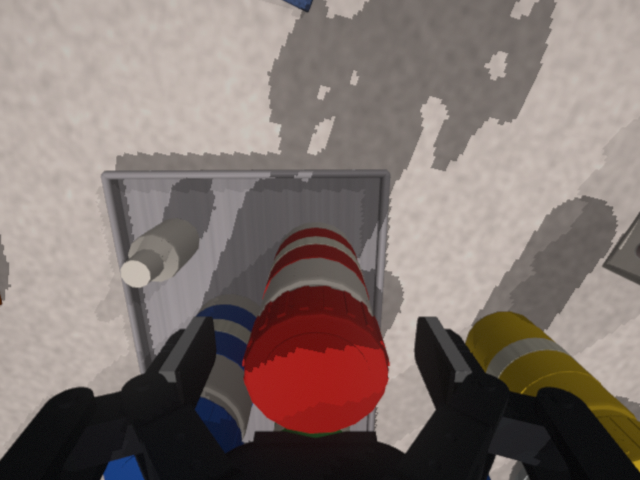

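Red sits centred between the fingers (cap x 245–388, midpoint 316 against 315 for the finger centre). I'll close.

```bash
python3 -m crank '[[0,0,0,0,0,0,-1],[0,0,0,0,0,0,-1],[0,0,0,0,0,0,-1],[0,0,0,0,0,0,-1],[0,0,0,0,0,0,-1],[0,0,0,0,0,0,-1]]'; python3 -m crank '[[0,0,-0.01,0,0,0,-1],[0,0,-0.03,0,0,0,-1],[0,0,-0.03,0,0,0,-1]]'
```

```text
time_s: 4.25
ee_pos: [578.3, 56.4, 83.3]
ee_rot: [179.9, -0.0, 103.8]
contact_force: [-1.3, 0.1, 5.9]
grip_width: 51.0
time_s: 4.62
ee_pos: [578.5, 56.4, 113.5]
ee_rot: [179.8, 0.0, 103.8]
contact_force: [0.2, -0.3, -2.6]
grip_width: 50.9
```

```bash
python3 - <<'E'
from h import *
c=np.array([459,328.]); a=np.radians(-8.8); px=np.array([np.cos(a),np.sin(a)]); py=np.array([-np.sin(a),np.cos(a)])
for n,x,y in [("red",45,68),("green",45,-68),("blue",-45,0)]: print(n,c+px*x+py*y, np.linalg.norm(c+px*x+py*y))
im=get_image("wrist"); cv2.imwrite("pics/w3.png",im["pixels"][:,:,::-1])
E
```

```text
red [513.87331403 388.31516731] 644.0919592994582
green [493.0672403  253.91610743] 554.6067913997175
blue [414.52972283 334.88436263] 532.9000163722532
```

View pics/w3.png

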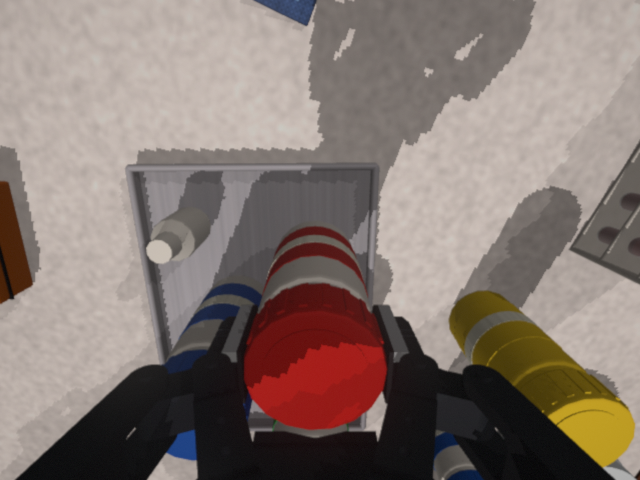

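```bash
python3 - <<'E'
from h import *
shift([577.5,57,112],103.8,[514,388,112],103.8)
E
```

```text
shift [0.3366 0.0173 0.    ] az -0.0
```

```bash
python3 -m crank '[[0.01,0.001,-0.01,0,0,0,-1],[0.035,0.002,-0.02,0,0,0,-1],[0.07,0.004,-0.02,0,0,0,-1],[0.11,0.006,-0.02,0,0,0,-1],[0.15,0.008,-0.02,0,0,0,-1],[0.19,0.01,-0.02,0,0,0,-1],[0.23,0.012,-0.02,0,0,0,-1],[0.27,0.014,-0.02,0,0,0,-1],[0.3,0.016,-0.02,0,0,0,-1],[0.32,0.017,-0.02,0,0,0,-1],[0.332,0.017,-0.015,0,0,0,-1],[0.336,0.017,-0.005,0,0,0,-1],[0.336,0.017,0.005,0,0,0,-1],[0.336,0.017,0.015,0,0,0,-1],[0.336,0.017,0.022,0,0,0,-1],[0.336,0.017,0.026,0,0,0,-1],[0.336,0.017,0.029,0,0,0,-1],[0.336,0.017,0.029,0,0,0,-1]]'
python3 - <<'E'
from h import *
im=get_image("scene"); cv2.imwrite("pics/s4.png",im["pixels"][:,:,::-1])
E
```

```text
time_s: 6.92
ee_pos: [514.2, 386.9, 83.5]
ee_rot: [180.0, -0.0, 103.8]
contact_force: [0.1, -0.7, -2.3]
grip_width: 50.9
```

View pics/s4.png

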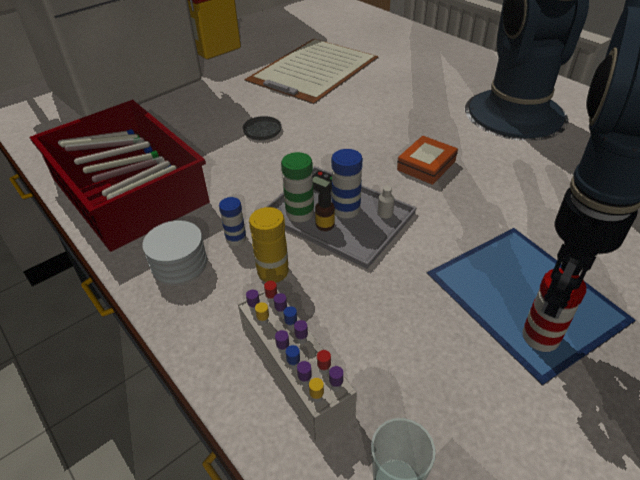

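Red stands well inside the pad near its far edge (base ~(545,340)). I'll lower by 1 mm, release and rise.

```bash
python3 -m crank '[[0,0,0.001,0,0,0,-1],[0,0,0.0015,0,0,0,-1],[0,0,0.0015,0,0,0,1],[0,0,0.0015,0,0,0,1],[0,0,0.0015,0,0,0,1],[0,0,0.0015,0,0,0,1],[0,0,-0.02,0,0,0,1],[0,0,-0.06,0,0,0,1],[0,0,-0.098,0,0,0,1],[0,0,-0.098,0,0,0,1]]'
python3 - <<'E'
from h import *
s=ctrl.get_state(); print(s["qpos"])
shift([514,387.5,181],103.8,[533,-6.5,181],13.8)
E
```

```text
time_s: 8.22
ee_pos: [516.0, 387.8, 184.9]
ee_rot: [179.6, -0.2, 103.8]
contact_force: [-0.1, 0.0, -0.0]
grip_width: 85.1
[-57.85805722  27.38441476  24.07749469  96.51484906 -12.76953998
  58.40713991 -15.72635775]
shift [-0.3872 -0.0755 -0.    ] az 1.5708
```

```bash
python3 -m crank '[[-0.015,-0.003,0,0,0,0.06,1],[-0.05,-0.01,0,0,0,0.2,1],[-0.1,-0.02,0,0,0,0.38,1],[-0.15,-0.03,0,0,0,0.56,1],[-0.2,-0.039,0,0,0,0.74,1],[-0.25,-0.049,0,0,0,0.92,1],[-0.3,-0.0585,0,0,0,1.1,1],[-0.34,-0.066,0,0,0,1.28,1],[-0.37,-0.072,0,0,0,1.44,1],[-0.383,-0.075,0,0,0,1.54,1],[-0.387,-0.0755,0,0,0,1.571,1],[-0.387,-0.0755,0,0,0,1.571,1],[-0.387,-0.0755,0,0,0,1.571,1],[-0.387,-0.0755,0,0,0,1.571,1]]'
python3 - <<'E'
from h import *
s=ctrl.get_state();print(s["qpos"])
im=get_image("wrist"); cv2.imwrite("pics/w5.png",im["pixels"][:,:,::-1])
E
```

```text
time_s: 9.98
ee_pos: [533.0, -6.4, 181.1]
ee_rot: [-180.0, 0.0, 13.9]
contact_force: [0.1, -0.3, -0.5]
grip_width: 85.4
[-43.73260298  22.39521109  51.37349792 112.46712438 -21.31506699
  55.05160416 -58.07855296]
```

View pics/w5.png

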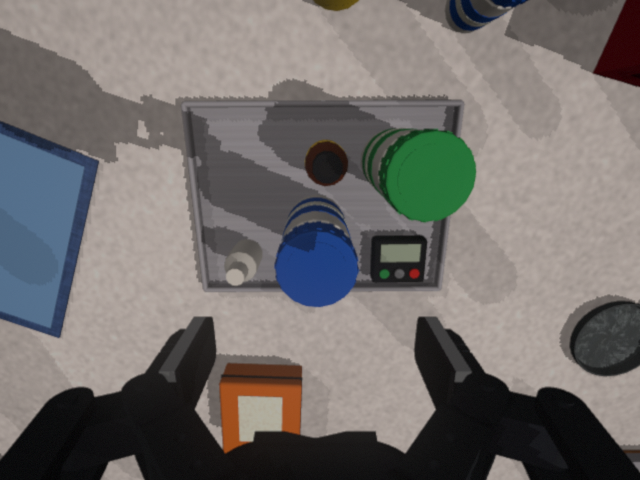

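Blue cap centred at (316,265), in line with the jaws. Descending; the fingertips stay above the white bottle and the timer.

```bash
python3 -m crank '[[0,0,0.015,0,0,0,1],[0,0,0.045,0,0,0,1],[0,0,0.075,0,0,0,1],[0,0,0.093,0,0,0,1],[0,0,0.099,0,0,0,1],[0,0,0.099,0,0,0,1],[0,0,0.099,0,0,0,-1],[0,0,0.099,0,0,0,-1],[0,0,0.099,0,0,0,-1],[0,0,0.099,0,0,0,-1],[0,0,0.099,0,0,0,-1],[0,0,0.099,0,0,0,-1]]'; python3 -m crank '[[0,0,-0.015,0,0,0,-1],[0,0,-0.045,0,0,0,-1],[0,0,-0.075,0,0,0,-1],[0,0,-0.085,0,0,0,-1],[0,0,-0.085,0,0,0,-1]]'
python3 - <<'E'
from h import *
shift([533,-6.5,167],13.8,[415,335,167],13.8)
im=get_image("wrist"); cv2.imwrite("pics/w6.png",im["pixels"][:,:,::-1])
E
```

```text
time_s: 11.52
ee_pos: [534.0, -7.1, 83.3]
ee_rot: [-180.0, -0.1, 13.8]
contact_force: [0.5, -0.1, 6.8]
grip_width: 50.8
time_s: 12.15
ee_pos: [532.9, -6.8, 167.5]
ee_rot: [-180.0, -0.0, 13.8]
contact_force: [-0.4, 0.3, -3.5]
grip_width: 51.0
shift [-0.0331 -0.3598 -0.    ] az -0.0
```

View pics/w6.png

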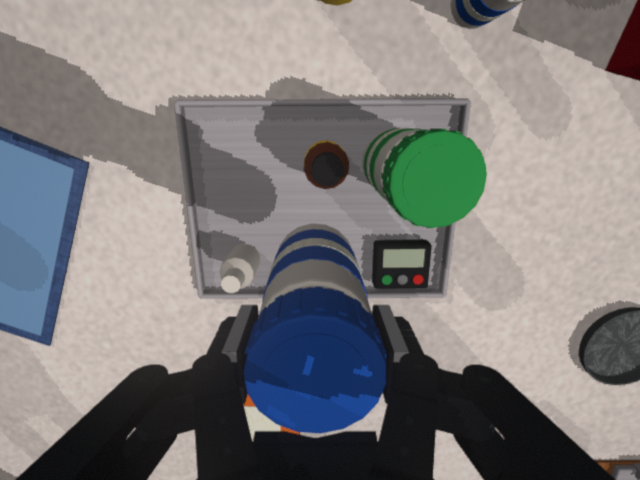

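```bash
python3 -m crank '[[-0.001,-0.01,0,0,0,0,-1],[-0.003,-0.035,0,0,0,0,-1],[-0.006,-0.07,0,0,0,0,-1],[-0.01,-0.11,0,0,0,0,-1],[-0.014,-0.15,0,0,0,0,-1],[-0.017,-0.19,0,0,0,0,-1],[-0.021,-0.23,0,0,0,0,-1],[-0.025,-0.27,0,0,0,0,-1],[-0.028,-0.31,0,0,0,0,-1],[-0.031,-0.34,0.01,0,0,0,-1],[-0.033,-0.355,0.025,0,0,0,-1],[-0.033,-0.36,0.045,0,0,0,-1],[-0.033,-0.36,0.06,0,0,0,-1],[-0.033,-0.36,0.072,0,0,0,-1],[-0.033,-0.36,0.08,0,0,0,-1],[-0.033,-0.36,0.083,0,0,0,-1],[-0.033,-0.36,0.084,0,0,0,-1],[-0.033,-0.36,0.084,0,0,0,-1]]'
python3 -m crank '[[0,0,0.001,0,0,0,-1],[0,0,0.0015,0,0,0,-1],[0,0,0.0015,0,0,0,1],[0,0,0.0015,0,0,0,1],[0,0,0.0015,0,0,0,1],[0,0,0.0015,0,0,0,1],[0,0,-0.02,0,0,0,1],[0,0,-0.06,0,0,0,1],[0,0,-0.098,0,0,0,1],[0,0,-0.098,0,0,0,1]]'
python3 - <<'E'
from h import *
im=get_image("top"); cv2.imwrite("pics/t7.png",im["pixels"][:,:,::-1])
print(ctrl.get_state()["qpos"])
shift([415,335,181],13.8,[603,-55.5,181],103.8)
E
```

```text
time_s: 14.45
ee_pos: [415.4, 334.8, 83.7]
ee_rot: [-180.0, -0.0, 13.8]
contact_force: [0.7, -0.1, -2.5]
grip_width: 50.8
time_s: 15.7
ee_pos: [416.8, 335.7, 183.9]
ee_rot: [-179.8, -0.3, 13.8]
contact_force: [0.4, 1.0, 0.6]
grip_width: 85.2
[-82.78406159  22.05495007  50.59454945 112.38326111 -20.85294029
  54.90848312 -98.21232616]
shift [0.0894 0.4241 0.    ] az -1.5708
```

View pics/t7.png

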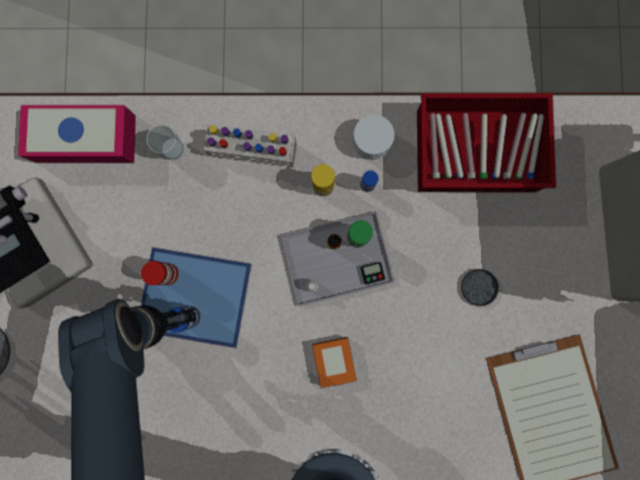

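Red and blue stand on the pad and the tray keeps only oil, green, white bottle and timer. Next is green.

```bash
python3 -m crank '[[0.003,0.015,0,0,0,-0.06,1],[0.01,0.05,0,0,0,-0.2,1],[0.021,0.1,0,0,0,-0.38,1],[0.0315,0.15,0,0,0,-0.56,1],[0.042,0.2,0,0,0,-0.74,1],[0.053,0.25,0,0,0,-0.92,1],[0.063,0.3,0,0,0,-1.1,1],[0.074,0.35,0,0,0,-1.28,1],[0.083,0.395,0,0,0,-1.44,1],[0.088,0.417,0,0,0,-1.54,1],[0.0895,0.424,0,0,0,-1.571,1],[0.0895,0.424,0,0,0,-1.571,1],[0.0895,0.424,0,0,0,-1.571,1],[0.0895,0.424,0,0,0,-1.571,1]]'
python3 - <<'E'
from h import *
im=get_image("wrist"); cv2.imwrite("pics/w8.png",im["pixels"][:,:,::-1])
E
```

```text
time_s: 17.5
ee_pos: [602.8, -54.9, 180.9]
ee_rot: [-180.0, -0.0, 103.9]
contact_force: [0.2, -0.2, -0.3]
grip_width: 85.6
```

View pics/w8.png

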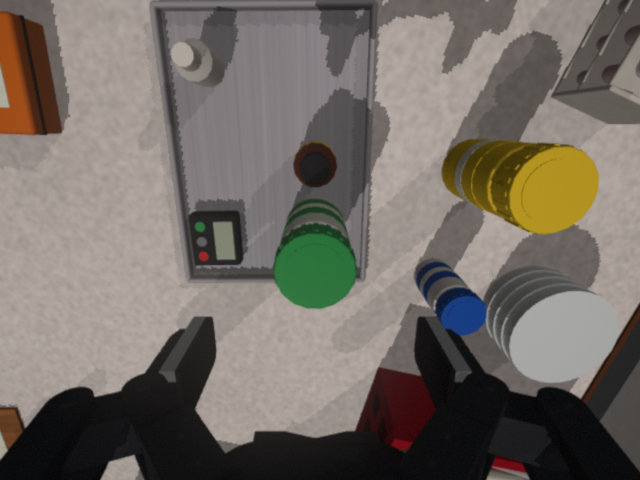

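Green is centred at (315,266) with the jaws.

```bash
python3 -m crank '[[0,0,0.015,0,0,0,1],[0,0,0.045,0,0,0,1],[0,0,0.075,0,0,0,1],[0,0,0.093,0,0,0,1],[0,0,0.099,0,0,0,1],[0,0,0.099,0,0,0,1],[0,0,0.099,0,0,0,-1],[0,0,0.099,0,0,0,-1],[0,0,0.099,0,0,0,-1],[0,0,0.099,0,0,0,-1],[0,0,0.099,0,0,0,-1],[0,0,0.099,0,0,0,-1]]'; python3 -m crank '[[0,0,-0.015,0,0,0,-1],[0,0,-0.045,0,0,0,-1],[0,0,-0.075,0,0,0,-1],[0,0,-0.085,0,0,0,-1],[0,0,-0.085,0,0,0,-1]]'
python3 - <<'E'
from h import *
shift([603,-55.5,167],103.8,[493,254,167],103.8)
E
```

```text
time_s: 19.05
ee_pos: [603.7, -55.9, 83.4]
ee_rot: [179.9, 0.0, 103.8]
contact_force: [-1.9, -0.6, 6.7]
grip_width: 50.9
time_s: 19.68
ee_pos: [603.2, -55.6, 167.5]
ee_rot: [180.0, -0.0, 103.8]
contact_force: [-0.1, -0.0, -3.5]
grip_width: 50.9
shift [ 0.3268 -0.033  -0.    ] az -0.0
```

```bash
python3 -m crank '[[0.01,-0.001,0,0,0,0,-1],[0.035,-0.0035,0,0,0,0,-1],[0.07,-0.007,0,0,0,0,-1],[0.11,-0.011,0,0,0,0,-1],[0.15,-0.015,0,0,0,0,-1],[0.19,-0.019,0,0,0,0,-1],[0.23,-0.023,0,0,0,0,-1],[0.27,-0.027,0,0,0,0,-1],[0.3,-0.03,0.01,0,0,0,-1],[0.32,-0.032,0.025,0,0,0,-1],[0.327,-0.033,0.045,0,0,0,-1],[0.327,-0.033,0.06,0,0,0,-1],[0.327,-0.033,0.072,0,0,0,-1],[0.327,-0.033,0.08,0,0,0,-1],[0.327,-0.033,0.083,0,0,0,-1],[0.327,-0.033,0.084,0,0,0,-1],[0.327,-0.033,0.084,0,0,0,-1]]'
python3 -m crank '[[0,0,0.001,0,0,0,-1],[0,0,0.0015,0,0,0,-1],[0,0,0.0015,0,0,0,1],[0,0,0.0015,0,0,0,1],[0,0,0.0015,0,0,0,1],[0,0,0.0015,0,0,0,1],[0,0,-0.02,0,0,0,1],[0,0,-0.06,0,0,0,1],[0,0,-0.098,0,0,0,1],[0,0,-0.098,0,0,0,1]]'
python3 - <<'E'
from h import *
im=get_image("scene"); cv2.imwrite("pics/s9.png",im["pixels"][:,:,::-1])
shift([493,254,181],103.8,[570,0.3,181],103.8)
E
```

```text
time_s: 21.8
ee_pos: [493.4, 254.0, 83.7]
ee_rot: [180.0, -0.0, 103.8]
contact_force: [-0.4, -0.1, -2.7]
grip_width: 50.8
time_s: 23.05
ee_pos: [495.0, 254.7, 184.2]
ee_rot: [179.7, -0.1, 103.8]
contact_force: [0.4, 0.7, -0.3]
grip_width: 85.3
shift [-0.2647  0.0143  0.    ] az -0.0
```

View pics/s9.png

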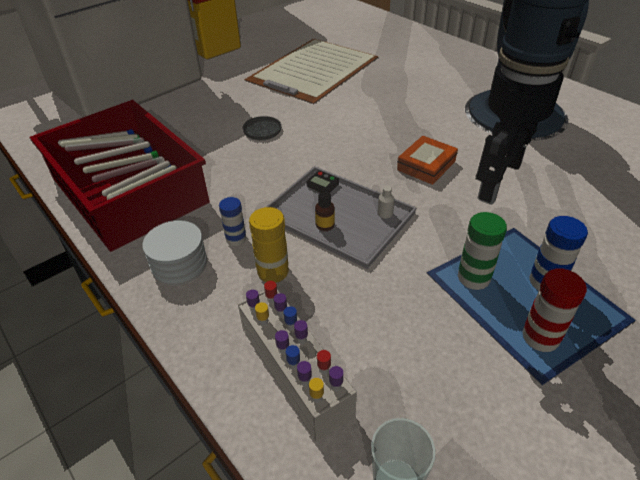

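All three jars stand upright on the pad, spaced apart. Now the oil bottle.

```bash
python3 - <<'E'
from h import *
shift([493,254,181],103.8,[588.5,0.3,181],103.8)
E
python3 -m crank '[[-0.015,0,0,0,0,0,1],[-0.05,0.006,0,0,0,0,1],[-0.1,0.012,0,0,0,0,1],[-0.15,0.018,0,0,0,0,1],[-0.2,0.024,0,0,0,0,1],[-0.24,0.029,0,0,0,0,1],[-0.262,0.032,0,0,0,0,1],[-0.269,0.0325,0,0,0,0,1],[-0.269,0.0325,0,0,0,0,1],[-0.269,0.0325,0,0,0,0,1]]'
python3 - <<'E'
from h import *
import pickle
s=ctrl.get_state()
im=get_image("wrist"); cv2.imwrite("pics/w10.png",im["pixels"][:,:,::-1]); pickle.dump((s,im),open("w10.pkl","wb"))
E
```

```text
shift [-0.2692  0.0322  0.    ] az -0.0
time_s: 24.35
ee_pos: [588.3, 1.8, 180.8]
ee_rot: [-179.9, -0.1, 103.9]
contact_force: [-0.3, 1.1, -0.0]
grip_width: 85.3
```

View pics/w10.png

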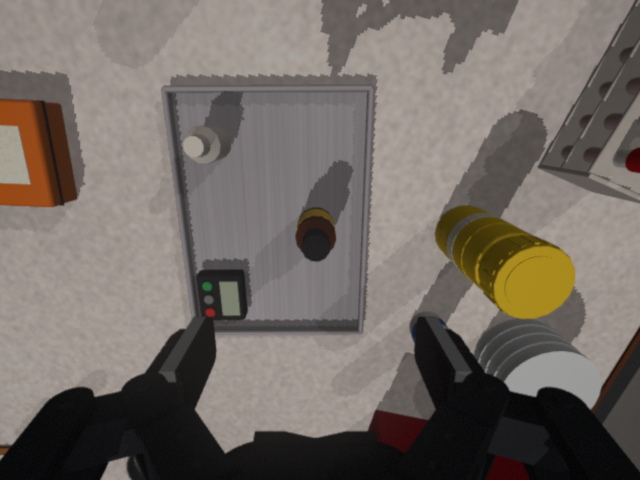

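```bash
python3 -m crank '[[0,0,0.02,0,0,0,1],[0,0,0.06,0,0,0,1],[0,0,0.1,0,0,0,1],[0,0,0.13,0,0,0,1],[0,0,0.15,0,0,0,1],[0,0,0.159,0,0,0,1],[0,0,0.161,0,0,0,1],[0,0,0.161,0,0,0,1],[0,0,0.161,0,0,0,-1],[0,0,0.161,0,0,0,-1],[0,0,0.161,0,0,0,-1],[0,0,0.161,0,0,0,-1],[0,0,0.161,0,0,0,-1],[0,0,0.161,0,0,0,-1],[0,0,0.161,0,0,0,-1]]'; python3 -m crank '[[0,0,-0.01,0,0,0,-1],[0,0,-0.04,0,0,0,-1],[0,0,-0.07,0,0,0,-1],[0,0,-0.1,0,0,0,-1],[0,0,-0.1,0,0,0,-1]]'
python3 - <<'E'
from h import *
shift([588.5,.3,120],103.8,[500,-250,120],103.8)
im=get_image("wrist"); cv2.imwrite("pics/w11.png",im["pixels"][:,:,::-1])
E
```

```text
time_s: 26.28
ee_pos: [589.4, 0.5, 20.9]
ee_rot: [179.9, -0.0, 103.8]
contact_force: [-0.8, -0.6, 5.1]
grip_width: 32.8
time_s: 26.9
ee_pos: [590.2, 0.3, 122.6]
ee_rot: [179.7, 0.0, 103.8]
contact_force: [0.1, 0.6, -1.0]
grip_width: 32.3
shift [-0.222  -0.1457 -0.    ] az -0.0
```

View pics/w11.png

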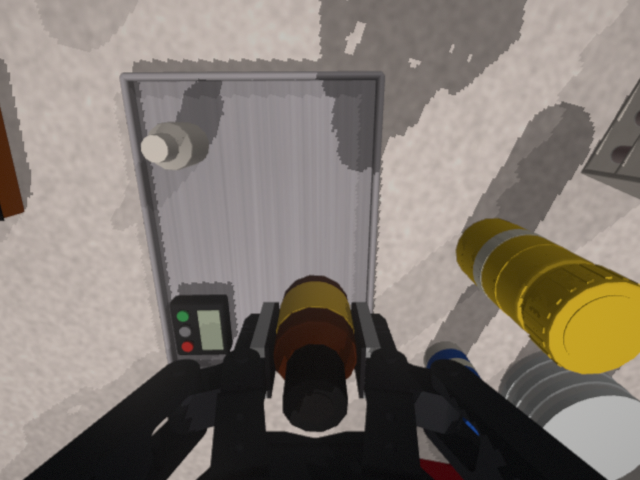

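The oil is held upright (cap at (315,395)). Moving over the dish.

```bash
python3 - <<'E'
from h import *
shift([588.5,.3,120],103.8,[485,-338.5,120],103.8)
E
python3 -m crank '[[-0.01,-0.006,0,0,0,0,-1],[-0.035,-0.02,0,0,0,0,-1],[-0.07,-0.042,0,0,0,0,-1],[-0.105,-0.063,0,0,0,0,-1],[-0.14,-0.083,0,0,0,0,-1],[-0.175,-0.104,0,0,0,0,-1],[-0.21,-0.125,0,0,0,0,-1],[-0.245,-0.146,0,0,0,0,-1],[-0.275,-0.164,0,0,0,0,-1],[-0.295,-0.175,0,0,0,0,-1],[-0.304,-0.181,0,0,0,0,-1],[-0.304,-0.181,0,0,0,0,-1],[-0.304,-0.181,0,0,0,0,-1]]'
python3 - <<'E'
from h import *
import pickle
s=ctrl.get_state()
im=get_image("wrist"); cv2.imwrite("pics/w12.png",im["pixels"][:,:,::-1]); pickle.dump((s,im),open("w12.pkl","wb"))
im=get_image("scene"); cv2.imwrite("pics/s12.png",cv2.resize(im["pixels"][60:210,180:340,::-1],None,fx=4,fy=4))
E
```

```text
shift [-0.3043 -0.1813 -0.    ] az -0.0
time_s: 28.58
ee_pos: [485.9, -336.6, 119.8]
ee_rot: [-180.0, -0.1, 103.9]
contact_force: [-0.1, 0.6, -0.5]
grip_width: 32.5
```

View pics/w12.png

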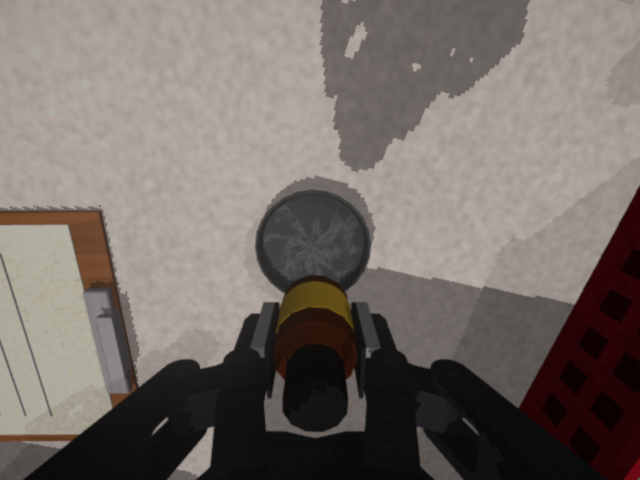

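View pics/s12.png

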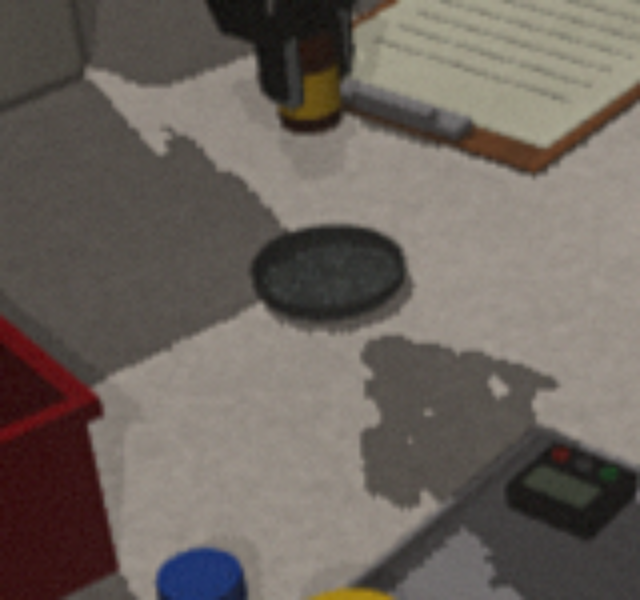

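Dish in the wrist view spans x 256–371 and y 190 to about 302, so its centre is about (313,245). I'll locate it.

```bash
python3 - <<'E'
from h import *
import pickle
s,im=pickle.load(open("w12.pkl","rb"))
for u,v in [(256,243),(371,243),(313.5,190),(313.5,243)]: print(wat(s,im,u,v,12))
print(at("scene",180+330/4,60+270/4,12))
t=cv2.imread("pics/top0.png"); cv2.imwrite("pics/dish.png",cv2.resize(t[255:320,440:520],None,fx=8,fy=8,interpolation=cv2.INTER_CUBIC))
E
```

```text
[ 443.26389911 -346.69742722   12.        ]
[ 526.8350454  -325.96001323   12.        ]
[ 475.51763419 -297.73492647   12.        ]
[ 485.04781574 -336.32913127   12.        ]
[ 487.76170948 -330.76818784   12.        ]
```

View pics/dish.png

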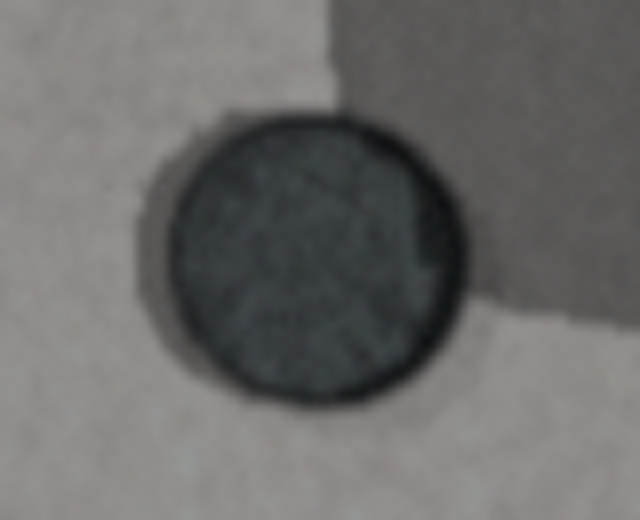

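Both cameras put the dish centre within 2 mm of the commanded spot, so I'll lower.

```bash
python3 -m crank '[[0,0,0.01,0,0,0,-1],[0,0,0.03,0,0,0,-1],[0,0,0.05,0,0,0,-1],[0,0,0.07,0,0,0,-1],[0,0,0.085,0,0,0,-1],[0,0,0.094,0,0,0,-1],[0,0,0.098,0,0,0,-1],[0,0,0.0995,0,0,0,-1],[0,0,0.1005,0,0,0,-1],[0,0,0.1005,0,0,0,-1]]'
```

```text
time_s: 29.92
ee_pos: [485.9, -338.2, 20.9]
ee_rot: [179.9, 0.0, 103.8]
contact_force: [-1.7, 2.0, 5.1]
grip_width: 32.4
```

```bash
python3 - <<'E'
from h import *
im=get_image("scene"); cv2.imwrite("pics/s13.png",cv2.resize(im["pixels"][60:210,180:340,::-1],None,fx=4,fy=4))
E
```

```text
(no output)
```

View pics/s13.png

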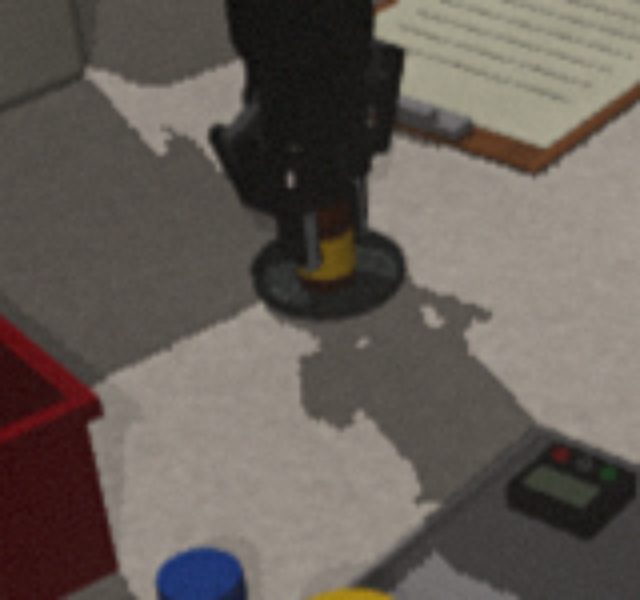

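The bottle is in the middle of the dish and in contact (+5 N). Releasing and rising.

```bash
python3 -m crank '[[0,0,0,0,0,0,1],[0,0,0,0,0,0,1],[0,0,0,0,0,0,1],[0,0,0,0,0,0,1],[0,0,0,0,0,0,1],[0,0,-0.01,0,0,0,1],[0,0,-0.04,0,0,0,1],[0,0,-0.08,0,0,0,1],[0,0,-0.12,0,0,0,1],[0,0,-0.16,0,0,0,1],[0,0,-0.1615,0,0,0,1],[0,0,-0.1615,0,0,0,1]]'
python3 - <<'E'
from h import *
im=get_image("scene"); cv2.imwrite("pics/s14.png",cv2.resize(im["pixels"][60:210,180:340,::-1],None,fx=4,fy=4))
shift([485,-338.5,181],103.8,[493,254,181],103.8)
E
```

```text
time_s: 31.48
ee_pos: [485.4, -337.6, 181.2]
ee_rot: [180.0, -0.0, 103.8]
contact_force: [-1.0, 0.4, -0.1]
grip_width: 85.2
shift [0.5735 0.1491 0.    ] az -0.0
```

View pics/s14.png

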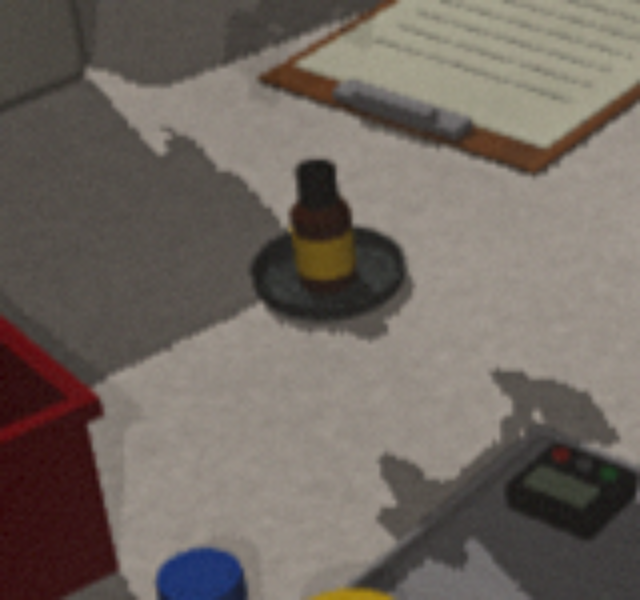

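```bash
python3 -m crank '[[0.02,0.005,0,0,0,0,1],[0.06,0.015,0,0,0,0,1],[0.11,0.028,0,0,0,0,1],[0.16,0.041,0,0,0,0,1],[0.21,0.054,0,0,0,0,1],[0.26,0.067,0,0,0,0,1],[0.31,0.08,0,0,0,0,1],[0.36,0.093,0,0,0,0,1],[0.41,0.106,0,0,0,0,1],[0.46,0.119,0,0,0,0,1],[0.51,0.132,0,0,0,0,1],[0.545,0.141,0,0,0,0,1],[0.565,0.147,0,0,0,0,1],[0.573,0.1485,0,0,0,0,1],[0.573,0.1485,0,0,0,0,1],[0.573,0.1485,0,0,0,0,1]]'
python3 - <<'E'
from h import *
im=get_image("wrist"); cv2.imwrite("pics/w15.png",im["pixels"][:,:,::-1])
E
```

```text
time_s: 33.52
ee_pos: [493.4, 252.1, 181.3]
ee_rot: [-180.0, 0.0, 103.7]
contact_force: [-0.7, 0.6, 0.5]
grip_width: 85.4
```

View pics/w15.png

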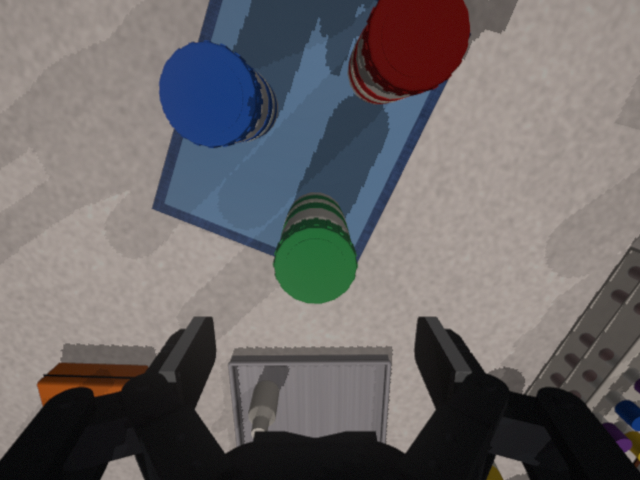

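Green is centred at (315,264). Picking it and returning it by the exact reverse shift.

```bash
python3 -m crank '[[0,0,0.015,0,0,0,1],[0,0,0.045,0,0,0,1],[0,0,0.075,0,0,0,1],[0,0,0.093,0,0,0,1],[0,0,0.099,0,0,0,1],[0,0,0.099,0,0,0,1],[0,0,0.099,0,0,0,-1],[0,0,0.099,0,0,0,-1],[0,0,0.099,0,0,0,-1],[0,0,0.099,0,0,0,-1],[0,0,0.099,0,0,0,-1],[0,0,0.099,0,0,0,-1]]'; python3 -m crank '[[0,0,-0.015,0,0,0,-1],[0,0,-0.045,0,0,0,-1],[0,0,-0.075,0,0,0,-1],[0,0,-0.085,0,0,0,-1],[0,0,-0.085,0,0,0,-1]]'
python3 -m crank '[[-0.01,0.001,0,0,0,0,-1],[-0.035,0.0035,0,0,0,0,-1],[-0.07,0.007,0,0,0,0,-1],[-0.11,0.011,0,0,0,0,-1],[-0.15,0.015,0,0,0,0,-1],[-0.19,0.019,0,0,0,0,-1],[-0.23,0.023,0,0,0,0,-1],[-0.27,0.027,0,0,0,0,-1],[-0.3,0.03,0,0,0,0,-1],[-0.32,0.032,0,0,0,0,-1],[-0.327,0.033,0.01,0,0,0,-1],[-0.327,0.033,0.03,0,0,0,-1],[-0.327,0.033,0.05,0,0,0,-1],[-0.327,0.033,0.068,0,0,0,-1],[-0.327,0.033,0.079,0,0,0,-1],[-0.327,0.033,0.083,0,0,0,-1],[-0.327,0.033,0.084,0,0,0,-1],[-0.327,0.033,0.084,0,0,0,-1]]'
```

```text
time_s: 35.08
ee_pos: [493.5, 254.3, 83.4]
ee_rot: [179.9, -0.1, 103.8]
contact_force: [-1.5, -1.0, 6.6]
grip_width: 50.5
time_s: 35.7
ee_pos: [493.0, 254.0, 167.6]
ee_rot: [180.0, -0.0, 103.8]
contact_force: [0.6, -0.2, -2.7]
grip_width: 50.8
time_s: 37.95
ee_pos: [603.6, -55.8, 83.8]
ee_rot: [179.9, 0.0, 103.8]
contact_force: [0.7, -0.5, -3.1]
grip_width: 50.9
```

```bash
python3 -m crank '[[0,0,0.001,0,0,0,-1],[0,0,0.0015,0,0,0,-1],[0,0,0.0015,0,0,0,1],[0,0,0.0015,0,0,0,1],[0,0,0.0015,0,0,0,1],[0,0,0.0015,0,0,0,1],[0,0,-0.02,0,0,0,1],[0,0,-0.06,0,0,0,1],[0,0,-0.098,0,0,0,1],[0,0,-0.098,0,0,0,1]]'
python3 - <<'E'
from h import *
im=get_image("wrist"); cv2.imwrite("pics/w16.png",im["pixels"][:,:,::-1])
shift([603,-55.5,181],103.8,[415,335,181],13.8)
E
```

```text
time_s: 39.2
ee_pos: [605.3, -56.2, 184.5]
ee_rot: [179.6, 0.1, 103.8]
contact_force: [0.2, 0.2, -0.0]
grip_width: 85.6
shift [ 0.4241 -0.0894 -0.    ] az 1.5708
```

View pics/w16.png

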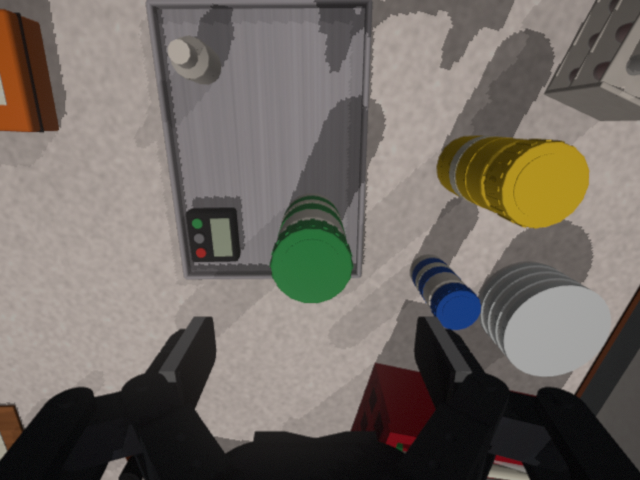

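Green is back in its corner, upright, at the same place relative to the tray as before. Next is blue.

```bash
python3 -m crank '[[0.015,-0.003,0,0,0,0.06,1],[0.05,-0.01,0,0,0,0.2,1],[0.1,-0.021,0,0,0,0.38,1],[0.15,-0.0315,0,0,0,0.56,1],[0.2,-0.042,0,0,0,0.74,1],[0.25,-0.053,0,0,0,0.92,1],[0.3,-0.063,0,0,0,1.1,1],[0.35,-0.074,0,0,0,1.28,1],[0.395,-0.083,0,0,0,1.44,1],[0.417,-0.088,0,0,0,1.54,1],[0.424,-0.0895,0,0,0,1.571,1],[0.424,-0.0895,0,0,0,1.571,1],[0.424,-0.0895,0,0,0,1.571,1],[0.424,-0.0895,0,0,0,1.571,1]]'
python3 - <<'E'
from h import *
im=get_image("wrist"); cv2.imwrite("pics/w17.png",im["pixels"][:,:,::-1])
E
```

```text
time_s: 41.0
ee_pos: [415.3, 333.8, 181.1]
ee_rot: [180.0, 0.0, 13.7]
contact_force: [0.2, 0.3, -0.8]
grip_width: 85.3
```

View pics/w17.png

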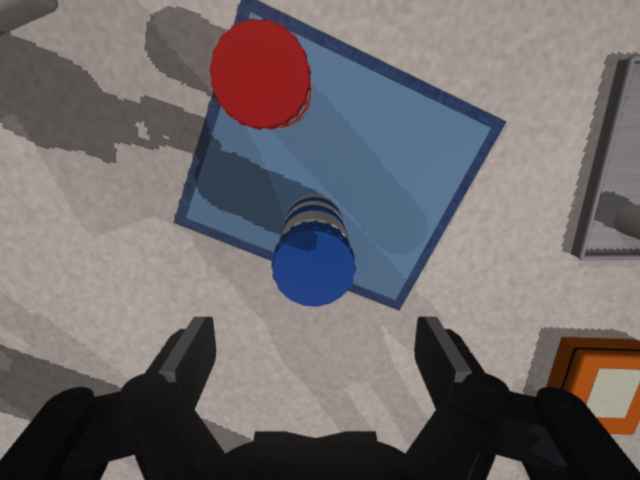

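Blue is centred at (313,265). Grasp and return.

```bash
python3 -m crank '[[0,0,0.015,0,0,0,1],[0,0,0.045,0,0,0,1],[0,0,0.075,0,0,0,1],[0,0,0.093,0,0,0,1],[0,0,0.099,0,0,0,1],[0,0,0.099,0,0,0,1],[0,0,0.099,0,0,0,-1],[0,0,0.099,0,0,0,-1],[0,0,0.099,0,0,0,-1],[0,0,0.099,0,0,0,-1],[0,0,0.099,0,0,0,-1],[0,0,0.099,0,0,0,-1]]'; python3 -m crank '[[0,0,-0.015,0,0,0,-1],[0,0,-0.045,0,0,0,-1],[0,0,-0.075,0,0,0,-1],[0,0,-0.085,0,0,0,-1],[0,0,-0.085,0,0,0,-1]]'
python3 -m crank '[[0.001,0.01,0,0,0,0,-1],[0.003,0.035,0,0,0,0,-1],[0.006,0.07,0,0,0,0,-1],[0.01,0.11,0,0,0,0,-1],[0.014,0.15,0,0,0,0,-1],[0.017,0.19,0,0,0,0,-1],[0.021,0.23,0,0,0,0,-1],[0.025,0.27,0,0,0,0,-1],[0.028,0.31,0,0,0,0,-1],[0.031,0.34,0,0,0,0,-1],[0.033,0.355,0,0,0,0,-1],[0.033,0.36,0.01,0,0,0,-1],[0.033,0.36,0.03,0,0,0,-1],[0.033,0.36,0.05,0,0,0,-1],[0.033,0.36,0.068,0,0,0,-1],[0.033,0.36,0.079,0,0,0,-1],[0.033,0.36,0.083,0,0,0,-1],[0.033,0.36,0.084,0,0,0,-1],[0.033,0.36,0.084,0,0,0,-1]]'
```

```text
time_s: 42.55
ee_pos: [415.8, 335.0, 83.3]
ee_rot: [-179.9, -0.1, 13.8]
contact_force: [0.7, 0.7, 6.3]
grip_width: 50.8
time_s: 43.18
ee_pos: [414.8, 334.8, 167.5]
ee_rot: [-180.0, -0.0, 13.8]
contact_force: [-0.1, 0.1, -2.3]
grip_width: 50.9
time_s: 45.55
ee_pos: [533.3, -7.1, 83.7]
ee_rot: [-180.0, -0.1, 13.8]
contact_force: [0.8, 0.9, -2.1]
grip_width: 51.1
```

```bash
python3 -m crank '[[0,0,0.001,0,0,0,-1],[0,0,0.0015,0,0,0,-1],[0,0,0.0015,0,0,0,1],[0,0,0.0015,0,0,0,1],[0,0,0.0015,0,0,0,1],[0,0,0.0015,0,0,0,1],[0,0,-0.02,0,0,0,1],[0,0,-0.06,0,0,0,1],[0,0,-0.098,0,0,0,1],[0,0,-0.098,0,0,0,1]]'
python3 - <<'E'
from h import *
im=get_image("wrist"); cv2.imwrite("pics/w18.png",im["pixels"][:,:,::-1])
shift([533,-6.5,181],13.8,[514,387.5,181],103.8)
E
```

```text
time_s: 46.8
ee_pos: [534.9, -7.4, 183.8]
ee_rot: [180.0, -0.3, 13.8]
contact_force: [-0.4, 0.5, 0.1]
grip_width: 85.4
shift [ 0.0755 -0.3872 -0.    ] az -1.5708
```

View pics/w18.png

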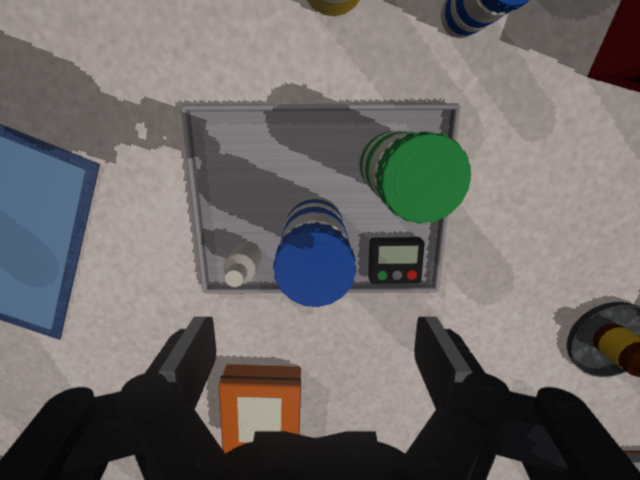

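Blue is back (cap at (315,265), as before). Now red.

```bash
python3 -m crank '[[0.003,-0.015,0,0,0,-0.06,1],[0.01,-0.05,0,0,0,-0.2,1],[0.02,-0.1,0,0,0,-0.38,1],[0.03,-0.15,0,0,0,-0.56,1],[0.039,-0.2,0,0,0,-0.74,1],[0.049,-0.25,0,0,0,-0.92,1],[0.0585,-0.3,0,0,0,-1.1,1],[0.066,-0.34,0,0,0,-1.28,1],[0.072,-0.37,0,0,0,-1.44,1],[0.075,-0.383,0,0,0,-1.54,1],[0.0755,-0.387,0,0,0,-1.571,1],[0.0755,-0.387,0,0,0,-1.571,1],[0.0755,-0.387,0,0,0,-1.571,1],[0.0755,-0.387,0,0,0,-1.571,1]]'
python3 - <<'E'
from h import *
im=get_image("wrist"); cv2.imwrite("pics/w19.png",im["pixels"][:,:,::-1])
E
```

```text
time_s: 48.6
ee_pos: [514.2, 386.0, 181.4]
ee_rot: [-180.0, 0.0, 103.7]
contact_force: [-0.8, -0.7, -0.3]
grip_width: 85.6
```

View pics/w19.png

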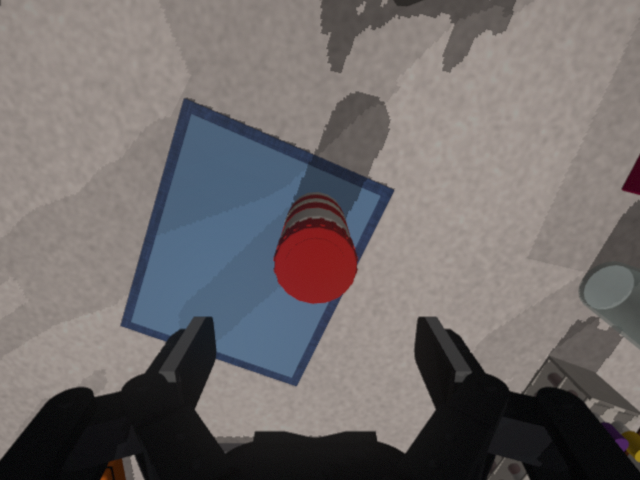

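Red is centred at (315,263).

```bash
python3 -m crank '[[0,0,0.015,0,0,0,1],[0,0,0.045,0,0,0,1],[0,0,0.075,0,0,0,1],[0,0,0.093,0,0,0,1],[0,0,0.099,0,0,0,1],[0,0,0.099,0,0,0,1],[0,0,0.099,0,0,0,-1],[0,0,0.099,0,0,0,-1],[0,0,0.099,0,0,0,-1],[0,0,0.099,0,0,0,-1],[0,0,0.099,0,0,0,-1],[0,0,0.099,0,0,0,-1]]'; python3 -m crank '[[0,0,-0.015,0,0,0,-1],[0,0,-0.045,0,0,0,-1],[0,0,-0.075,0,0,0,-1],[0,0,-0.085,0,0,0,-1],[0,0,-0.085,0,0,0,-1]]'
python3 -m crank '[[-0.01,0,0,0,0,0,-1],[-0.035,-0.002,0,0,0,0,-1],[-0.07,-0.0035,0,0,0,0,-1],[-0.11,-0.0055,0,0,0,0,-1],[-0.15,-0.0075,0,0,0,0,-1],[-0.19,-0.0095,0,0,0,0,-1],[-0.23,-0.0115,0,0,0,0,-1],[-0.27,-0.0135,0,0,0,0,-1],[-0.3,-0.015,0,0,0,0,-1],[-0.325,-0.0165,0,0,0,0,-1],[-0.336,-0.017,0,0,0,0,-1],[-0.336,-0.017,0.01,0,0,0,-1],[-0.336,-0.017,0.03,0,0,0,-1],[-0.336,-0.017,0.05,0,0,0,-1],[-0.336,-0.017,0.068,0,0,0,-1],[-0.336,-0.017,0.079,0,0,0,-1],[-0.336,-0.017,0.083,0,0,0,-1],[-0.336,-0.017,0.084,0,0,0,-1],[-0.336,-0.017,0.084,0,0,0,-1]]'
```

```text
time_s: 50.15
ee_pos: [514.5, 387.3, 83.5]
ee_rot: [179.9, -0.1, 103.8]
contact_force: [-1.5, -1.0, 5.9]
grip_width: 50.8
time_s: 50.78
ee_pos: [513.9, 386.7, 167.5]
ee_rot: [180.0, -0.0, 103.8]
contact_force: [0.4, -0.6, -2.2]
grip_width: 50.8
time_s: 53.15
ee_pos: [578.2, 56.4, 83.7]
ee_rot: [179.9, 0.0, 103.8]
contact_force: [0.8, 0.1, -3.3]
grip_width: 50.9
```

Same as the grasp pose (578.3, 56.4). Release, then back off over the pad so the top camera sees the tray.

```bash
python3 -m crank '[[0,0,0.001,0,0,0,-1],[0,0,0.0015,0,0,0,-1],[0,0,0.0015,0,0,0,1],[0,0,0.0015,0,0,0,1],[0,0,0.0015,0,0,0,1],[0,0,0.0015,0,0,0,1],[0,0,-0.02,0,0,0,1],[0,0,-0.06,0,0,0,1],[0,0,-0.098,0,0,0,1],[0,0,-0.12,0,0,0,1]]'
python3 -m crank '[[0.02,0.001,-0.12,0,0,0,1],[0.06,0.003,-0.12,0,0,0,1],[0.11,0.006,-0.12,0,0,0,1],[0.16,0.008,-0.12,0,0,0,1],[0.21,0.011,-0.12,0,0,0,1],[0.26,0.013,-0.12,0,0,0,1],[0.3,0.015,-0.12,0,0,0,1],[0.33,0.017,-0.12,0,0,0,1],[0.336,0.017,-0.12,0,0,0,1],[0.336,0.017,-0.12,0,0,0,1]]'
python3 - <<'E'
from h import *
im=get_image("top"); t=im["pixels"][:,:,::-1]; cv2.imwrite("pics/t20.png",t)
a=cv2.imread("pics/top0.png")
f=lambda x:cv2.resize(x[195:315,270:410],None,fx=4,fy=4,interpolation=cv2.INTER_CUBIC)[:,:400]
cv2.imwrite("pics/t20c.png",np.hstack([f(a),f(t)]))
im=get_image("scene"); cv2.imwrite("pics/s20.png",im["pixels"][:,:,::-1])
# cap centroids by colour
for nm,p in [("before",a),("after",t)]:
    h=cv2.cvtColor(np.ascontiguousarray(p),cv2.COLOR_BGR2HSV)[195:315,270:410]
    for c,lo,hi in [("green",50,75),("blue",105,120),("red",0,6)]:
        m=((h[...,0]>=lo)&(h[...,0]<=hi)&(h[...,1]>150)&(h[...,2]>60)).astype(np.uint8)
        n,l,st,ce=cv2.connectedComponentsWithStats(m); k=1+st[1:,4].argmax(); print(nm,c,ce[k]+[270,195],st[k,4])
E
```

```text
time_s: 54.4
ee_pos: [578.4, 56.3, 205.3]
ee_rot: [179.8, 0.0, 103.8]
contact_force: [-0.0, -0.1, -0.8]
grip_width: 85.4
time_s: 55.65
ee_pos: [514.3, 385.7, 323.1]
ee_rot: [-180.0, 0.1, 103.8]
contact_force: [0.7, -1.0, -0.0]
grip_width: 85.4
before green [360.00746269 232.10199005] 402
before blue [337.04225352 264.76760563] 426
before red [307.59821429 243.73883929] 448
after green [360.08168317 231.96782178] 404
after blue [337.12850467 264.27570093] 428
after red [307.75846501 243.72911964] 443
```

View pics/t20c.png

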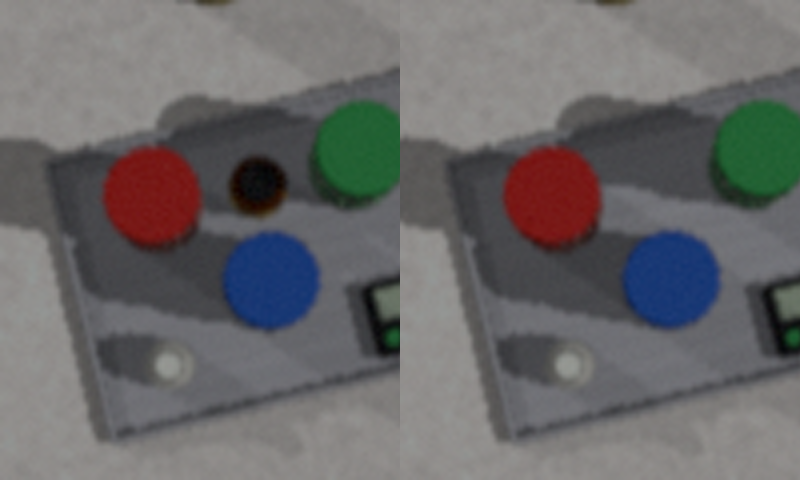

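View pics/s20.png

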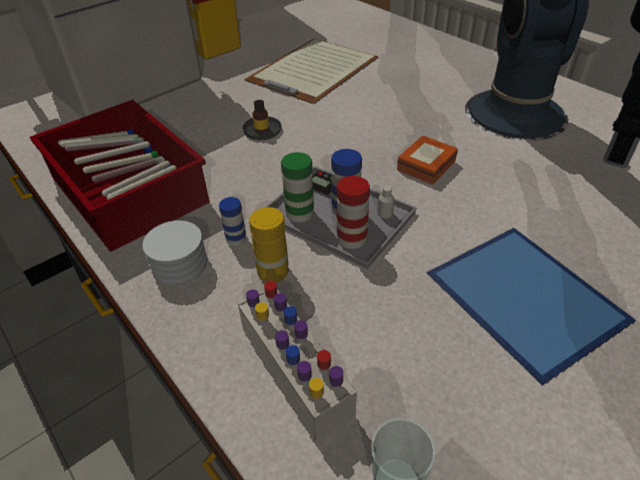

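The before and after views match within 0.5 px (about 1 mm): the jars are back, the oil stands in the dish, and the white bottle and timer haven't moved. Handing in.

```bash
python3 - <<'E'
from h import *
print(ctrl.job_done())
E
```

```text
the job is handed in; nothing more can be done
None
```

The job is done and handed in at about 56 s of the 147 s allowed. I set the red, blue and green jars aside on the blue pad, stood the oil bottle in the drip dish, then put green, blue and red back by the reverse of the moves that took them out.

**Last checks:**
- **Jars:** in the top camera, each cap's centre is within 0.5 px (about 1 mm) of where it was at the start. All three stand upright.
- **Oil:** it stands upright, about centred in the dish.
- **White bottle and timer:** neither shows any movement in the before and after views.
- **Forces:** the wrist force readings I saw stayed below about 7 N. The gripper ended empty and open, clear above the pad.

**Disagreement:** at the start, the scene camera placed the jars about 5–7 mm away from where the top and wrist cameras did. Those two agreed within 3 mm, so I worked from them.

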